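# Heft the mineral tins: stow the part-used ones, hold up the full one

## Robot

A 7-joint arm with a two-finger parallel gripper is mounted at the origin on the work surface. World frame = base frame: x ahead of the robot, y to its left, z up, the work surface at z = 0. Lengths are in m, angles in degrees, forces in N, time in s.
With the tool pointing down it reaches from about 0.425 to 0.875 m from the base axis. Payload 4.7 kg.
Tool frame: the origin (TCP) lies between the finger pads; the fingertips stand env.finger_overhang ahead of it and the grasp point (between the pads) lies 5 mm behind it (env.finger_overhang is the distance from the TCP to the fingertips, in m); z points along the fingers, y is the line along which they close (so a half turn about z gives the same grasp; the last joint's range is limited). The gripper opens to 87 mm and grips with 3 to 60 N. Pads are 19 mm wide; open, the fingers measure 117 mm over their backs; the gripper's body (75 mm by 190 mm) begins 51 mm behind the grasp point.
Start: joints at [67.099, 18.392, -4.016, 83.108, 1.295, 78.541, -3.26], TCP at [0.261, -0.595, 0.237] pointing down, gripper open.
Joint ranges: [-163.93, 163.93], [-17.29, 119.83], [-79.2, 71.16], [3.27, 140.29], [-89.18, 269.18], [5.43, 117.66], [-154.24, 154.24]. Speed limits (degrees/s): [147.25, 147.25, 180, 180, 180, 180, 180].

## Interface

Orientations are given as [roll, pitch, yaw] about the fixed x, y, z axes, in that order (R = Rz(yaw) Ry(pitch) Rx(roll)).
In Python, from cell import telemetry, eyes, env, models gives the robot as it stands. The module is installed in compiled form; this text tells all that it offers.
- The arm moves only by the tool drive_tool, never from a script. Its arguments are lists of equal length, an entry for each row: "angular": the turn, a rotation vector about the tool's x, y, z in rad, a list of three; "delta_pos": the shift along the tool's x, y, z in cm, a list of three; "gripper": the finger opening in cm, from 0 to 8.7. A call has 1 to 20 rows; each row shifts and turns the commanded pose from where the row before left it, along the tool's axes as they then stand; what a row does not reach is not made up. A row lasts 1/10 s, in which the tool goes at most 50 mm and 8.59 degrees, less where a joint would pass 70% of its speed; a pose out of reach is approached as far as the arm can. A call with a gripper value outside its range is refused whole. The fingers move at their own pace and stop on an object; "squeeze" is the grip in N (left out, the last holds). Time passes only in rows, so rows that do not move let the fingers close. It gives the time, the measured TCP pose, the force, the opening and the grip force at its end, in the units of the state.
- telemetry.get_obs(): the state, without advancing time (a new reading comes with each control period).
- eyes.read_camera(name): name is "scene" or "top"; returns a dict with "pixels" (384x512x3 uint8, red, green, blue), "mtx" (3x3 intrinsics, pixels), "D" ([k1, k2, p1, p2, k3] as OpenCV has them; the pictures are not rectified), "origin" and "orientation" of the camera in the world. Camera axes: x right, y down, z forward; pixel columns grow to the right and rows downward; lengths in m; the calibration is good to about 2 mm. A picture is of the moment at which its call begins. There is no depth.
- env.sign_off(): hands the job in; it is judged then, once.
Trained networks look in a picture, given as the dict that the camera call returned (one of the last four; its "shot" number tells which), for a name from the list of things; names that differ only in an ending like _2 or _b are one class to them, and where a whole thing is asked for, a point or a joint stands for the part that bears it (a point fixed in the world has none). Each returns a list of dicts, best first, with "p" (0 to 1); they miss things now and then, are a little off and sometimes report something else, mostly with a low value. They report only what shows in the picture. A call takes as long as a camera call.
- models.search_frame(picture, target): "centre" ([column, row] in pixels, amid what is visible of it).
- models.cut_out(picture, target): "pixels" (384x512 bool, what is visible of it) and "centre" ([column, row] in pixels, amid what is visible of it).
The state is a dict: "time_s": time; "qpos": joint angles; "joint_velocities": joint speeds; "effort": joint torques, N m; "tool_pos": TCP position; "tool_rot": TCP orientation; "force": force on the tool from outside, world axes, zero at the start; "wrist_torque": the same for the moment, N m; "grip_width": finger opening in m; "grasp_force": force on a finger pad.
Only numpy, scipy, OpenCV 4.12 (cv2) and the standard library are available. Lean on these libraries where they do the work, as an engineer would, in place of code of your own. Each camera call takes 0.05 s, during which the arm holds its last target. There are 200 camera calls.

## Task

One of the three identical closed tins on the board is still full and the other two are part-used: find the full one by feel, as it is clearly the heaviest. Stand the two lighter tins down in round wells of the wooden caddy, and finish while holding the full tin up in the gripper, upright, still and at least 10 cm clear of the board, touching nothing else. Keep all the tins upright throughout, and do not disturb the hygrometer in the caddy, the bowl or the switch.

Things in the scene. Friction and masses are not known exactly. Their poses are not given: they have to be found in the camera images.
- tin_a: closed metal screw-lid tin (the leftmost, +y of three that look the same), upright, 72 mm high; body 60 mm across, lid (top 16 mm) 62 mm across. Origin: centre of its underside; z up. A loose solid mineral block is shut inside: one tin, any of the three, is full and weighs 285 to 345 g in all; the other two are part-used, 95 to 130 g each
- tin_b: closed metal screw-lid tin (the middle one of three that look the same), upright, 72 mm high; body 60 mm across, lid (top 16 mm) 62 mm across. Origin: centre of its underside; z up. A loose solid mineral block is shut inside: one tin, any of the three, is full and weighs 285 to 345 g in all; the other two are part-used, 95 to 130 g each
- tin_c: closed metal screw-lid tin (the rightmost, -y of three that look the same), upright, 72 mm high; body 60 mm across, lid (top 16 mm) 62 mm across. Origin: centre of its underside; z up. A loose solid mineral block is shut inside: one tin, any of the three, is full and weighs 285 to 345 g in all; the other two are part-used, 95 to 130 g each
- caddy: plywood storage caddy, a block 90 mm (its x) by 330 mm (its y) and 22 mm high, fixed to the board; origin: centre of its underside. Along its y: round wells at -118, -32 and 54 mm, then an oblong pocket at 128 mm holding the hygrometer; all 14 mm deep, so a seated tin stands 8 mm above the board
- caddy_hole0 (a point): centre of the mouth of a round well of the caddy, level with the caddy's top face (22 mm above the board): 66 mm in diameter, 14 mm deep, flat floor; empty at the start; a tin stands in it with 3 mm play all round; this one is nearest the -y end
- caddy_hole1 (a point): centre of the mouth of a round well of the caddy, level with the caddy's top face (22 mm above the board): 66 mm in diameter, 14 mm deep, flat floor; empty at the start; a tin stands in it with 3 mm play all round; the middle one
- caddy_hole2 (a point): centre of the mouth of a round well of the caddy, level with the caddy's top face (22 mm above the board): 66 mm in diameter, 14 mm deep, flat floor; empty at the start; a tin stands in it with 3 mm play all round; next to the oblong pocket
- hygrometer: bystander: white digital hygrometer, an upright box 22 by 46 by 56 mm standing loosely in the oblong pocket of the caddy (its top 64 mm above the board); origin at the centre of its underside
- bowl: bystander: loose white ceramic bowl, 100 mm across and 42 mm high, to the +y side of the caddy; origin at the centre of its underside
- lamp_switch (a joint): bystander: toggle of the black switch box to the -y side of the caddy, in rad; 0 as it stands at the start, grows as the toggle is thrown towards +x (up to 0.7)
- lamp_switch_tip (a point): the tip of that toggle

How it is judged:
By the outcome, as a careful person would: the job done as asked, in the order asked, and still so for the second after the job is handed in, while the arm keeps its last pose, push and grip.
It also fails if it takes over 72 s, if anything falls off the work surface, if the arm or the gripper's body presses on something with over 40 N, if the wrist force passes 120 N, or if a joint passes its speed limit or range.

## Working session

There is one attempt and no reset: what is moved stays moved. The work goes in short steps, Python scripts to look and compute and a tool call to move; the robot and the scene stay as the last step left them, time stands still between calls to the robot, and variables do not carry over. Pictures are saved under pics/ and viewed, at most 10 in all, crops included, and the job is handed in when it is done.

Besides the shell and the picture viewer there is one more tool, called after ">>>" as name(argument=value, ...) on one line, values as JSON. drive_tool: Moves the arm, as the interface text tells. Its arguments: {"type":"object","properties":{"angular":{"type":"array","items":{"type":"array","items":{"type":"number"}}},"delta_pos":{"type":"array","items":{"type":"array","items":{"type":"number"}}},"gripper":{"type":"array","items":{"type":"number"}},"squeeze":{"type":"number"}},"required":["angular","delta_pos","gripper"]}

```bash
mkdir -p pics
cat > h.py <<'E'
import numpy as np, cv2
from scipy.spatial.transform import Rotation as R
from cell import telemetry, eyes, env, models
def rot(o):
    o=np.array(o,float)
    if o.shape==(3,3): return o
    return R.from_euler('xyz',o,degrees=True).as_matrix()
def ray(p,px):
    u=cv2.undistortPoints(np.array([[px]],float),np.array(p['mtx'],float),np.array(p['D'],float))[0,0]
    d=rot(p['orientation'])@np.array([u[0],u[1],1]); return np.array(p['origin'],float),d/np.linalg.norm(d)
def atz(p,px,z):
    o,d=ray(p,px); return o+d*(z-o[2])/d[2]
def tri(rs):
    A=sum(np.eye(3)-np.outer(d,d) for o,d in rs); b=sum((np.eye(3)-np.outer(d,d))@o for o,d in rs); return np.linalg.solve(A,b)
def proj(p,X):
    Rm=rot(p['orientation']).T; t=-Rm@np.array(p['origin'],float)
    return cv2.projectPoints(np.array(X,float).reshape(-1,3),cv2.Rodrigues(Rm)[0],t,np.array(p['mtx'],float),np.array(p['D'],float))[0][:,0]
E
python3 - <<'E'
from h import *
P={}
for n in("scene","top"):
    p=P[n]=eyes.read_camera(n); print(n,p['origin'],p['orientation'],np.array(p['mtx']).tolist(),p['D'])
    cv2.imwrite(f'pics/{n}0.png',p['pixels'][...,::-1])
    for t in('tin_a','caddy','caddy_hole0','hygrometer','bowl','lamp_switch_tip'):
        print(n,t,[(np.round(d['centre'],1).tolist(),round(d['p'],2)) for d in models.search_frame(p,t)][:5])
print(telemetry.get_obs(),env.finger_overhang)
E
```

```text
scene [0.95463474 0.53270351 0.76960583] [-136.27463528   -0.28864841  141.92676548] [[350.4710576317212, 0.0, 250.621834289889], [0.0, 350.4710576317212, 190.30132439424005], [0.0, 0.0, 1.0]] [-0.04839204  0.          0.          0.          0.        ]
scene tin_a [([278.6, 186.7], 0.83), ([227.6, 140.4], 0.79), ([314.3, 222.1], 0.7), ([345.6, 316.0], 0.27)]
scene caddy [([238.3, 208.6], 0.73)]
scene caddy_hole0 [([234.2, 209.6], 0.79), ([227.8, 141.0], 0.7)]
scene hygrometer [([259.4, 233.5], 0.75), ([348.2, 315.0], 0.69)]
scene bowl [([346.0, 315.9], 0.75)]
scene lamp_switch_tip [([171.7, 139.1], 0.64)]
top [0.34809887 0.00590526 1.43862631] [-171.79949783    0.49648106  -89.93725206] [[440.9315692172077, 0.0, 253.74024474180828], [0.0, 440.9315692172077, 186.90979589398216], [0.0, 0.0, 1.0]] [-0.14217538  0.          0.          0.          0.        ]
top tin_a [([253.6, 222.6], 0.59), ([202.9, 217.4], 0.53)]
top caddy [([261.2, 180.3], 0.91)]
top caddy_hole0 [([263.5, 177.0], 0.75)]
top hygrometer []
top bowl [([133.6, 173.6], 0.83), ([262.7, 178.4], 0.33)]
top lamp_switch_tip [([368.1, 170.0], 0.55)]
{'time_s': 0.7, 'qpos': array([67.09935362, 18.38935544, -4.01605432, 83.10631064,  1.29623716,
       78.5387534 , -3.26054376]), 'joint_velocities': array([-0.10072543,  0.00691954, -0.01918298, -0.04216764, -0.03685017,
       -0.0968325 , -0.00923933]), 'effort': array([-1.31416496e-04, -4.90945029e+01, -4.03199857e-01, -3.12706518e+01,
       -6.38805446e-02,  3.35666933e-02,  1.91785693e-05]), 'tool_pos': array([ 0.26133945, -0.59519618,  0.23662655]), 'tool_rot': array([1.79989224e+02, 3.80418836e-03, 2.37090733e+01]), 'force': array([ 0.3304006 ,  0.3720214 , -0.17795554]), 'wrist_torque': array([ 0.0092726 , -0.02824406,  0.05539593]), 'grasp_force': 0.0, 'grip_width': 0.08663215344460277} 0.014
```

View pics/scene0.png

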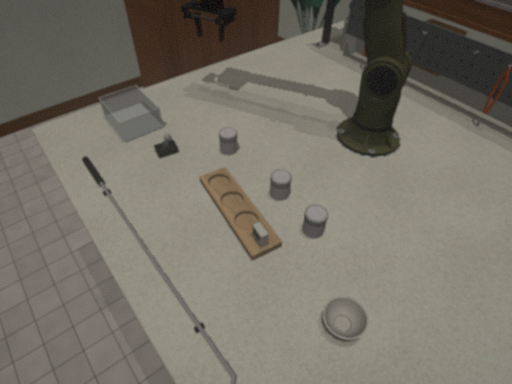

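View pics/top0.png

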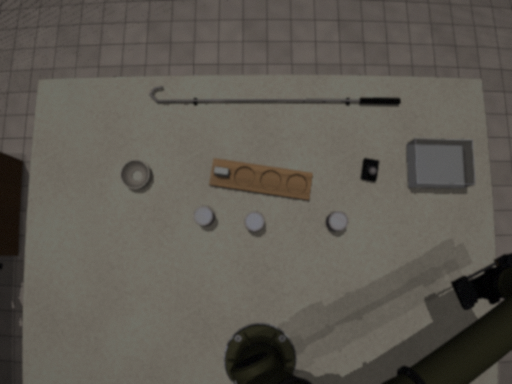

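The scene view shows the tins at about (228,140), (281,184) and (315,220), with the caddy running from (205,175) to (275,250) and the hygrometer at (260,234). The top view shows the tins at (205,216), (255,222) and (337,222), the caddy at x 210–312, y 160–199 with the hygrometer at its left end, and the switch at (370,170).

```bash
cat > m.py <<'E'
from h import *
from scipy.optimize import least_squares, minimize
def cyl(x,y,z,r=.0305,h=.072):
    a=np.linspace(0,2*np.pi,40); return np.array([[x+r*np.cos(t),y+r*np.sin(t),zz] for zz in(z,z+h) for t in a])
def box(x,y,w,z):
    c,s=np.cos(w),np.sin(w); return np.array([[x+c*a-s*b,y+s*a+c*b,zz] for a in(-.045,.045) for b in(-.165,.165) for zz in(z,z+.022)])
def hull(p,X): return cv2.convexHull(proj(p,X).astype(np.float32))
def cen(poly):
    m=cv2.moments(poly); return np.array([m['m10']/m['m00'],m['m01']/m['m00']]),m['m00']
def masks(p,t,pm=.3): return [(d['pixels'].astype(np.uint8),d['p']) for d in models.cut_out(p,t) if d['p']>pm]
def mc(m):
    M=cv2.moments(m,True); return np.array([M['m10']/M['m00'],M['m01']/M['m00']]),M['m00']
def hm(m):
    q=cv2.findContours(m,cv2.RETR_EXTERNAL,cv2.CHAIN_APPROX_NONE)[0]; q=max(q,key=cv2.contourArea); o=np.zeros_like(m); cv2.fillConvexPoly(o,cv2.convexHull(q),1); return o
def soft(p,X):
    q=hull(p,X); S=4; o=np.zeros((384*S,512*S),np.uint8); cv2.fillConvexPoly(o,np.round((q+.5)*S*16).astype(np.int32),255,shift=4); return cv2.resize(o,(512,384),interpolation=cv2.INTER_AREA)/255.
E
cat > a.py <<'E'
from m import *
import pickle
s=eyes.read_camera('scene');t=eyes.read_camera('top')
T={}
for n,p in(('s',s),('t',t)):
    T[n]=[(mc(m)[0],mc(m)[1],pp) for m,pp in masks(p,'tin_a',.2)]
    for q in T[n]: print(n,q[0].round(1),q[1],round(q[2],2), atz(p,q[0],.036).round(3))
for cs,as_,_ in T['s']:
    g=atz(s,cs,.036)
    ct=min(T['t'],key=lambda q:np.linalg.norm(atz(t,q[0],.036)-g))
    if np.linalg.norm(atz(t,ct[0],.036)-g)>.03: continue
    f=lambda v:np.r_[cen(hull(s,cyl(*v)))[0]-cs,cen(hull(t,cyl(*v)))[0]-ct[0]]
    r=least_squares(f,[g[0],g[1],0]); print('tin',r.x.round(4),'res',r.fun.round(2),'area',as_,cen(hull(s,cyl(*r.x)))[1],ct[1],cen(hull(t,cyl(*r.x)))[1])
ms=hm(masks(s,'caddy')[0][0]);mt=hm(masks(t,'caddy')[0][0])
print(mc(ms),mc(mt))
def cost(v,use): 
    return sum(np.abs(soft(p,box(v[0],v[1],v[2],v[3]))-m).sum()/m.sum() for p,m in use)
for nm,use in(('both',[(s,ms),(t,mt)]),('top',[(t,mt)]),('scene',[(s,ms)])):
    g=atz(t,mc(mt)[0],.011)
    f=(lambda v:cost(v,use)) if nm=='both' else (lambda v:cost([*v[:3],0],use))
    x0=np.array([g[0],g[1],-.1,0]); sim=np.vstack([x0]+[x0+d for d in np.diag([.02,.02,.1,.01])])
    r=minimize(f,x0,method='Nelder-Mead',options=dict(initial_simplex=sim,xatol=1e-4,fatol=1e-4,maxiter=300)); print(nm,r.x.round(4),r.fun)
    if nm=='both': V=r.x
c,sn=np.cos(V[2]),np.sin(V[2])
for b in(-.118,-.032,.054,.128): print('hole',b,(V[0]-sn*b,V[1]+c*b))
for t_ in('bowl','hygrometer','lamp_switch_tip'):
  for n,p in(('s',s),('t',t)): print(t_,n,[(atz(p,d['centre'],.03).round(3),round(d['p'],2)) for d in models.search_frame(p,t_)])
pickle.dump((s,t,V),open('d.pkl','wb'))
# overlay crops
ims=[]
for p,(x,y,w,h) in((s,(185,110,170,160)),(t,(185,140,170,160))):
    im=cv2.resize(p['pixels'][y:y+h,x:x+w][...,::-1],None,fx=2.3,fy=2.3,interpolation=cv2.INTER_CUBIC); im=cv2.convertScaleAbs(im,alpha=1.6)
    def dr(X,col): cv2.polylines(im,[np.round((proj(p,X)-[x,y]+.5)*2.3).astype(np.int32)],True,col,1)
    B=box(*V); dr(B[[1,3,7,5]],(0,255,0))
    for b in(-.118,-.032,.054): dr(cyl(V[0]-sn*b,V[1]+c*b,.022,.033,0),(0,0,255))
    ims.append(im)
cv2.imwrite('pics/ov.png',np.hstack(ims))
E
python3 a.py
```

```text
s [227.8 140.7] 451.0 0.94 [ 0.438 -0.245  0.036]
s [314.2 221.4] 733.0 0.68 [0.456 0.178 0.036]
s [279.7 184.4] 572.0 0.62 [0.436 0.016 0.036]
t [203.3 215.3] 355.0 0.6 [0.458 0.179 0.036]
t [253.6 221.1] 311.0 0.56 [0.44  0.019 0.036]
t [337.  220.3] 386.0 0.54 [ 0.442 -0.248  0.036]
tin [ 0.4407 -0.2452  0.0011] res [-0.72 -0.05 -0.35  0.44] area 451.0 473.18860353017226 386.0 365.93450633692555
tin [0.4576 0.1786 0.0012] res [-0.1   0.01 -0.07  0.07] area 733.0 718.8395591794979 355.0 347.1019384517567
tin [0.4392 0.0185 0.0029] res [-0.06 -0.02 -0.05 -0.01] area 572.0 601.2011432009749 311.0 319.1584882513853
(array([240.16785502, 213.55347594]), 3366.0) (array([260.82686759, 178.32831036]), 3119.0)
both [ 0.5824 -0.0017 -0.1534  0.0052] 0.10857836754489818
top [ 0.5827 -0.0036 -0.1491  0.0101] 0.0795969044879895
scene [ 0.5799 -0.0038 -0.1557  0.0096] 0.036379947106590704
hole -0.118 (np.float64(0.5643255273742953), np.float64(-0.11831800329479267))
hole -0.032 (np.float64(0.5774680420414829), np.float64(-0.033328155029115916))
hole 0.054 (np.float64(0.5906105567086706), np.float64(0.051661693236560835))
hole 0.128 (np.float64(0.6019192321199716), np.float64(0.12479249290702688))
bowl s [(array([0.584, 0.409, 0.03 ]), 0.85)]
bowl t [(array([0.589, 0.415, 0.03 ]), 0.7)]
hygrometer s [(array([0.589, 0.117, 0.03 ]), 0.54)]
hygrometer t [(array([0.606, 0.13 , 0.03 ]), 0.71)]
lamp_switch_tip s []
lamp_switch_tip t [(array([ 0.608, -0.364,  0.03 ]), 0.41)]
```

View pics/ov.png

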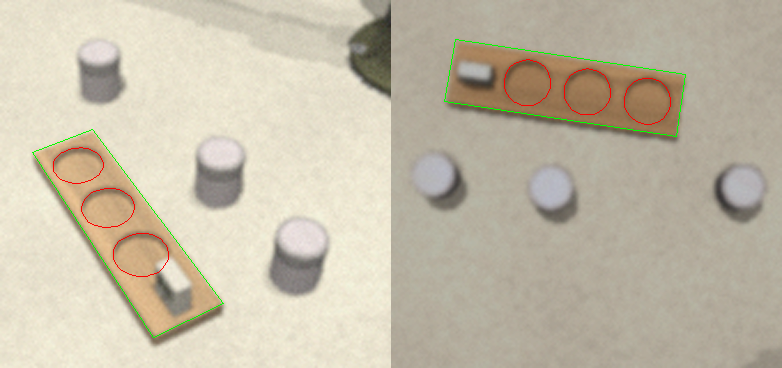

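The overlay matches the caddy and wells closely. The tin bases come out within 3 mm of z = 0, as they should. I'll move over tin_c first.

>>> drive_tool(angular=[[0,0,-0.1434],[0,0,-0.1434],[0,0,-0.1434],[0,0,-0.1434],[0,0,-0.1434],[0,0,-0.1434],[0,0,-0.1434],[0,0,0],[0,0,0],[0,0,0],[0,0,0],[0,0,0],[0,0,0],[0,0,0],[0,0,0],[0,0,0],[0,0,0],[0,0,0],[0,0,0]], delta_pos=[[0,0,0],[0,0,0],[0,0,0],[0,0,0],[0,0,0],[0,0,0],[0,0,0],[4.15,1.38,0],[4.15,1.38,0],[4.15,1.38,0],[4.15,1.38,0],[4.15,1.38,0],[4.15,1.38,0],[4.15,1.38,0],[4.15,1.38,0],[4.15,1.38,0],[0,0,4],[0,0,4],[0,0,0]], gripper=[8.7,8.7,8.7,8.7,8.7,8.7,8.7,8.7,8.7,8.7,8.7,8.7,8.7,8.7,8.7,8.7,8.7,8.7,8.7])

```text
time_s: 3.2
tool_pos: [0.4377, -0.2429, 0.152]
tool_rot: [-179.5, -0.2, 81.3]
force: [-0.8, -0.7, -0.0]
grip_width: 0.0868
grasp_force: 0.0
```

```bash
cat > go.py <<'E'
import sys
from h import *
# rows needed in tool axes (cm) to world target
o=telemetry.get_obs(); M=rot(o['tool_rot'])
def st(): print('t',round(o['time_s'],2),o['tool_pos'].round(4),o['tool_rot'].round(2),'F',o['force'].round(2),'w',round(o['grip_width'],4),'g',round(o['grasp_force'],1))
st()
for a in sys.argv[1:]:
    X=np.array(eval(a),float); print(a,(M.T@(X-o['tool_pos'])*100).round(2))
E
python3 go.py "[.4407,-.2452,.036]"
```

```text
t 3.2 [ 0.4377 -0.2429  0.152 ] [-179.49   -0.21   81.28] F [-0.77 -0.67 -0.01] w 0.0868 g 0.0
[.4407,-.2452,.036] [-0.22  0.44 11.59]
```

>>> drive_tool(angular=[[0,0,0],[0,0,0],[0,0,0],[0,0,0],[0,0,0],[0,0,0],[0,0,0],[0,0,0],[0,0,0],[0,0,0],[0,0,0],[0,0,0]], delta_pos=[[-0.2,0.4,3],[0,0,3],[0,0,2.5],[0,0,2],[0,0,1],[0,0,0],[0,0,0],[0,0,0],[0,0,0],[0,0,0],[0,0,0],[0,0,0]], gripper=[8.7,8.7,8.7,8.7,8.7,8.7,5.5,5.5,5.5,5.5,5.5,5.5], squeeze=20)

```text
time_s: 4.4
tool_pos: [0.444, -0.2478, 0.042]
tool_rot: [-179.9, 0.0, 81.2]
force: [-5.1, 0.8, 5.6]
grip_width: 0.061
grasp_force: 20.1
```

>>> drive_tool(angular=[[0,0,0],[0,0,0],[0,0,0],[0,0,0],[0,0,0],[0,0,0],[0,0,0],[0,0,0],[0,0,0]], delta_pos=[[0,0,-0.5],[0,0,-1.5],[0,0,-2],[0,0,-2],[0,0,0],[0,0,0],[0,0,0],[0,0,0],[0,0,0]], gripper=[5.5,5.5,5.5,5.5,5.5,5.5,5.5,5.5,5.5])

```text
time_s: 5.3
tool_pos: [0.4443, -0.2472, 0.1007]
tool_rot: [-179.9, -0.0, 81.2]
force: [0.1, -0.2, -3.6]
grip_width: 0.0613
grasp_force: 20.0
```

```bash
cat > look.py <<'E'
from m import *
import sys
s=eyes.read_camera('scene');t=eyes.read_camera('top')
for n,p in(('s',s),('t',t)):
    for m,pp in masks(p,'tin_a',.2):
        c,a=mc(m); print(n,c.round(1),a,round(pp,2),atz(p,c,.036).round(3),atz(p,c,.1).round(3))
if len(sys.argv)>1:
    w=[p['pixels'][y:y+180,x:x+190][...,::-1] for p,(x,y) in((s,(175,95)),(t,(180,120)))]
    cv2.imwrite(sys.argv[1],cv2.convertScaleAbs(cv2.resize(np.hstack(w),None,fx=2.1,fy=2.1,interpolation=cv2.INTER_CUBIC),alpha=1.4))
E
python3 go.py; python3 look.py pics/l1.png
```

```text
t 5.3 [ 0.4443 -0.2472  0.1007] [-1.7992e+02 -4.0000e-02  8.1230e+01] F [ 0.12 -0.16 -3.62] w 0.0613 g 20.0
s [226.7 127.4] 415.0 0.92 [ 0.397 -0.309  0.036] [ 0.446 -0.236  0.1  ]
s [280.  184.3] 570.0 0.77 [0.435 0.016 0.036] [0.481 0.061 0.1  ]
s [314.6 220.9] 706.0 0.67 [0.453 0.177 0.036] [0.497 0.208 0.1  ]
t [253.6 220.5] 309.0 0.79 [0.442 0.019 0.036] [0.438 0.018 0.1  ]
t [203.2 215.1] 315.0 0.59 [0.459 0.18  0.036] [0.454 0.172 0.1  ]
```

View pics/l1.png

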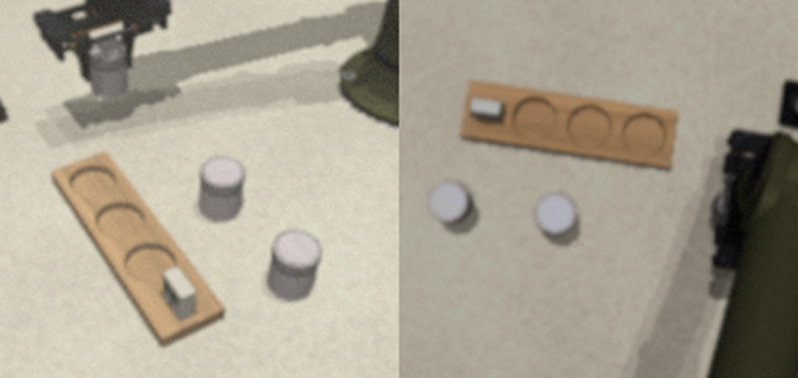

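Tin_c is in the gripper and hanging upright. The other two tins are undisturbed, near (220,187) and (295,262) in the left crop. The -3.6 N reading suggests this is the full tin. I'll set it back down where it was and weigh the others.

>>> drive_tool(angular=[[0,0,0],[0,0,0],[0,0,0],[0,0,0]], delta_pos=[[0,0,0],[0,0,0],[0,0,0],[0,0,0]], gripper=[5.5,5.5,5.5,5.5])

```text
time_s: 5.9
tool_pos: [0.4447, -0.2476, 0.1016]
tool_rot: [180.0, 0.0, 81.2]
force: [0.3, 0.4, -2.8]
grip_width: 0.061
grasp_force: 20.0
```

>>> drive_tool(angular=[[0,0,0],[0,0,0],[0,0,0],[0,0,0],[0,0,0],[0,0,0],[0,0,0],[0,0,0],[0,0,0],[0,0,0],[0,0,0],[0,0,0],[0,0,0]], delta_pos=[[0,0,2],[0,0,2],[0,0,1],[0,0,0.6],[0,0,0.3],[0,0,0],[0,0,0],[0,0,0],[0,0,0],[0,0,0],[0,0,-3],[0,0,-4],[0,0,-4]], gripper=[5.5,5.5,5.5,5.5,5.5,5.5,7,8.7,8.7,8.7,8.7,8.7,8.7])

```text
time_s: 7.2
tool_pos: [0.4445, -0.2473, 0.1538]
tool_rot: [-180.0, -0.0, 81.2]
force: [1.0, -0.4, -0.2]
grip_width: 0.087
grasp_force: 0.0
```

```bash
python3 go.py "[.4392,.0185,.15]" "[.4576,.1786,.15]"
```

```text
t 7.2 [ 0.4445 -0.2473  0.1538] [-1.7997e+02 -2.0000e-02  8.1240e+01] F [ 0.99 -0.39 -0.23] w 0.087 g 0.0
[.4392,.0185,.15] [26.19 -4.57  0.39]
[.4576,.1786,.15] [42.29 -5.19  0.39]
```

>>> drive_tool(angular=[[0,0,0],[0,0,0],[0,0,0],[0,0,0],[0,0,0],[0,0,0],[0,0,0],[0,0,0],[0,0,0],[0,0,0],[0,0,0],[0,0,0],[0,0,0],[0,0,0],[0,0,0],[0,0,0],[0,0,0],[0,0,0],[0,0,0]], delta_pos=[[4.37,-0.75,0],[4.37,-0.75,0],[4.37,-0.75,0],[4.37,-0.75,0],[4.37,-0.75,0],[4.37,-0.75,0],[0,0,0],[0,0,3],[0,0,3],[0,0,2.6],[0,0,2],[0,0,1],[0,0,0],[0,0,0],[0,0,0],[0,0,0],[0,0,0],[0,0,0],[0,0,0]], gripper=[8.7,8.7,8.7,8.7,8.7,8.7,8.7,8.7,8.7,8.7,8.7,8.7,8.7,5.5,5.5,5.5,5.5,5.5,5.5], squeeze=12)

```text
time_s: 9.1
tool_pos: [0.4404, 0.0183, 0.037]
tool_rot: [180.0, 0.0, 81.2]
force: [-1.9, -0.4, 5.6]
grip_width: 0.0614
grasp_force: 12.0
```

>>> drive_tool(angular=[[0,0,0],[0,0,0],[0,0,0],[0,0,0],[0,0,0],[0,0,0],[0,0,0],[0,0,0],[0,0,0],[0,0,0],[0,0,0]], delta_pos=[[0,0,-0.5],[0,0,-1.5],[0,0,-2],[0,0,-2],[0,0,-2],[0,0,-1],[0,0,0],[0,0,0],[0,0,0],[0,0,0],[0,0,0]], gripper=[5.5,5.5,5.5,5.5,5.5,5.5,5.5,5.5,5.5,5.5,5.5])

```text
time_s: 10.2
tool_pos: [0.4398, 0.0185, 0.1259]
tool_rot: [-179.9, -0.0, 81.2]
force: [-0.5, 0.7, -1.8]
grip_width: 0.0615
grasp_force: 12.0
```

```bash
cat > b.py <<'E'
from m import *
s=eyes.read_camera('scene');t=eyes.read_camera('top')
def wood(p):
    h=cv2.cvtColor(cv2.GaussianBlur(p['pixels'],(3,3),0),cv2.COLOR_RGB2HSV)
    return h
# wood vs board classification by saturation around the approximate outline
def cost(v,p,z=0):
    X=box(v[0],v[1],v[2],z); i=soft(p,X); return i
import scipy.ndimage as nd
for nm,p in(('s',s),('t',t)):
    sat=wood(p)[...,1].astype(float)
    base=hull(p,box(.5824,-.003,-.153,0)); roi=np.zeros((384,512),np.uint8); cv2.fillConvexPoly(roi,base.astype(np.int32),1)
    inn=np.median(sat[cv2.erode(roi,np.ones((7,7)))>0]); big=cv2.dilate(roi,np.ones((17,17))); out=np.median(sat[(big>0)&(cv2.dilate(roi,np.ones((9,9)))==0)])
    m=((sat>(inn+out)/2)&(big>0)).astype(np.uint8); m=hm(m); print(nm,inn,out,m.sum())
    f=lambda v:np.abs(soft(p,box(v[0],v[1],v[2],0))-m).sum()/m.sum()
    x0=np.array([.58,-.003,-.15]); sim=np.vstack([x0]+[x0+d for d in np.diag([.01,.01,.05])])
    r=minimize(f,x0,method='Nelder-Mead',options=dict(initial_simplex=sim,xatol=1e-4,fatol=1e-4,maxiter=200)); print(nm,r.x.round(4),round(r.fun,4))
    c,sn=np.cos(r.x[2]),np.sin(r.x[2])
    print([((r.x[0]-sn*b).round(4),(r.x[1]+c*b).round(4)) for b in(-.118,-.032,.054)])
E
python3 go.py; python3 b.py; python3 look.py pics/l2.png
```

```text
t 10.2 [0.4398 0.0185 0.1259] [-1.7992e+02 -1.0000e-02  8.1230e+01] F [-0.53  0.75 -1.79] w 0.0615 g 12.0
s 92.0 30.0 3165
s [ 0.5779 -0.006  -0.154 ] 0.0257
[(np.float64(0.5598), np.float64(-0.1226)), (np.float64(0.573), np.float64(-0.0376)), (np.float64(0.5862), np.float64(0.0474))]
t 115.0 32.0 3465
t [ 0.5795 -0.004  -0.1464] 0.1809
[(np.float64(0.5623), np.float64(-0.1207)), (np.float64(0.5748), np.float64(-0.0356)), (np.float64(0.5874), np.float64(0.0495))]
s [283.5 164.3] 507.0 0.82 [ 0.369 -0.043  0.036] [0.42  0.007 0.1  ]
s [226.5 141.2] 455.0 0.66 [ 0.442 -0.246  0.036] [ 0.487 -0.178  0.1  ]
s [314.3 220.9] 698.0 0.56 [0.454 0.177 0.036] [0.498 0.208 0.1  ]
t [203.1 215.5] 341.0 0.77 [0.458 0.18  0.036] [0.453 0.172 0.1  ]
t [337.  219.3] 327.0 0.69 [ 0.446 -0.248  0.036] [ 0.441 -0.236  0.1  ]
```

View pics/l2.png

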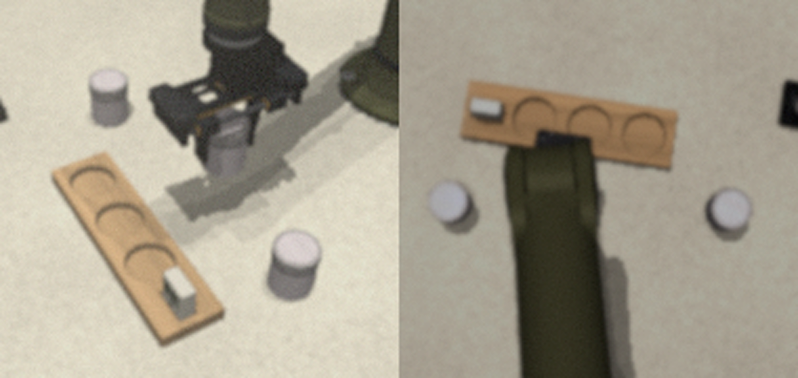

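Tin_b is lifted and upright in the gripper, and tin_c and tin_a are standing. I'll take more weight readings and refit the caddy on the unobstructed picture.

>>> drive_tool(angular=[[0,0,0],[0,0,0],[0,0,0]], delta_pos=[[0,0,0],[0,0,0],[0,0,0]], gripper=[5.5,5.5,5.5])

```text
time_s: 10.8
tool_pos: [0.4403, 0.0184, 0.1265]
tool_rot: [180.0, 0.0, 81.2]
force: [0.2, 0.7, -1.7]
grip_width: 0.0613
grasp_force: 12.0
```

>>> drive_tool(angular=[[0,0,0],[0,0,0],[0,0,0]], delta_pos=[[0,0,0],[0,0,0],[0,0,0]], gripper=[5.5,5.5,5.5])

```text
time_s: 11.1
tool_pos: [0.4403, 0.0184, 0.1265]
tool_rot: [180.0, 0.0, 81.2]
force: [-0.2, -0.2, -1.5]
grip_width: 0.0615
grasp_force: 12.0
```

Run:
```python
from m import *
import pickle
s,t,V=pickle.load(open('d.pkl','rb'))
for nm,p in(('s',s),('t',t)):
    sat=cv2.cvtColor(cv2.GaussianBlur(p['pixels'],(3,3),0),cv2.COLOR_RGB2HSV)[...,1].astype(float)
    roi=np.zeros((384,512),np.uint8); cv2.fillConvexPoly(roi,hull(p,box(.580,-.004,-.15,0)).astype(np.int32),1)
    big=cv2.dilate(roi,np.ones((17,17)))
    inn=np.median(sat[roi>0]);out=np.median(sat[(big>0)&(cv2.dilate(roi,np.ones((9,9)))==0)])
    m=hm(((sat>(inn+out)/2)&(big>0)).astype(np.uint8))
    f=lambda v:np.abs(soft(p,box(v[0],v[1],v[2],0))-m).sum()/m.sum()
    x0=np.array([.58,-.003,-.15]); sim=np.vstack([x0]+[x0+d for d in np.diag([.01,.01,.05])])
    r=minimize(f,x0,method='Nelder-Mead',options=dict(initial_simplex=sim,xatol=1e-4,fatol=1e-4)); c,sn=np.cos(r.x[2]),np.sin(r.x[2])
    print(nm,m.sum(),r.x.round(4),round(r.fun,4),[((r.x[0]-sn*b).round(4),(r.x[1]+c*b).round(4)) for b in(-.118,-.032,.054)])
# replaced tin_c: per-camera xy at z=0 versus robot (.4447,-.2476)
for n in('scene','top'):
    p=eyes.read_camera(n)
    for m,pp in masks(p,'tin_a',.3):
        c0,_=mc(m); g=atz(p,c0,.036); r=least_squares(lambda v:cen(hull(p,cyl(v[0],v[1],0)))[0]-c0,g[:2]); print(n,r.x.round(4),round(pp,2))
    # tin in hand: known z; base = tcp z -.037-ish
o=telemetry.get_obs(); print(o['tool_pos'],o['force'])
```

```text
s 3162 [ 0.5779 -0.0059 -0.1542] 0.0256 [(np.float64(0.5597), np.float64(-0.1225)), (np.float64(0.573), np.float64(-0.0376)), (np.float64(0.5862), np.float64(0.0474))]
t 2895 [ 0.581  -0.0036 -0.1505] 0.0283 [(np.float64(0.5633), np.float64(-0.1203)), (np.float64(0.5762), np.float64(-0.0353)), (np.float64(0.5891), np.float64(0.0498))]
scene [ 0.4434 -0.2455] 0.88
scene [ 0.3682 -0.0444] 0.59
scene [0.4542 0.1757] 0.57
top [ 0.446  -0.2467] 0.68
top [0.4547 0.1789] 0.67
[0.44026544 0.01838272 0.12653305] [-0.14753888  0.76667754 -1.16240166]
```

Tin_b reads about 1.4 N, so it is light, and tin_c at about 3 N is the full one. I'll carry tin_b over hole1.

>>> drive_tool(angular=[[0,0,0],[0,0,0],[0,0,0],[0,0,0],[0,0,0],[0,0,0],[0,0,0],[0,0,0],[0,0,0],[0,0,0],[0,0,0]], delta_pos=[[-0.68,2.82,0],[-0.68,2.82,0],[-0.67,2.82,0],[-0.67,2.82,0],[-0.67,2.83,0],[0,0,2],[0,0,2],[0,0,1.6],[0,0,0.6],[0,0,0],[0,0,0]], gripper=[5.5,5.5,5.5,5.5,5.5,5.5,5.5,5.5,5.5,5.5,5.5])

```text
time_s: 12.4
tool_pos: [0.5751, -0.0364, 0.0653]
tool_rot: [179.9, 0.0, 81.2]
force: [0.6, 0.1, -1.1]
grip_width: 0.0611
grasp_force: 12.0
```

```bash
cat > c.py <<'E'
from m import *
import sys
o=telemetry.get_obs(); zb=o['tool_pos'][2]-float(sys.argv[1]); print(o['tool_pos'].round(4),o['force'].round(2),'base',zb)
s=eyes.read_camera('scene')
for m,pp in masks(s,'tin_a',.2): c,a=mc(m); print(c.round(1),a,round(pp,2),proj(s,[*o['tool_pos'][:2],zb+.036])[0].round(1))
u=proj(s,[*o['tool_pos'][:2],.03])[0]; x,y=int(u[0]-70),int(u[1]-60)
cv2.imwrite(sys.argv[2],cv2.convertScaleAbs(cv2.resize(s['pixels'][y:y+110,x:x+140][...,::-1],None,fx=5,fy=5,interpolation=cv2.INTER_CUBIC),alpha=1.4))
E
python3 c.py .037 pics/p1.png
```

```text
[ 0.5751 -0.0364  0.0653] [ 0.6   0.12 -1.08] base 0.028262936751758998
[314.3 221.2] 690.0 0.62 [230.7 188.3]
[232.3 189.6] 507.0 0.56 [230.7 188.3]
```

View pics/p1.png

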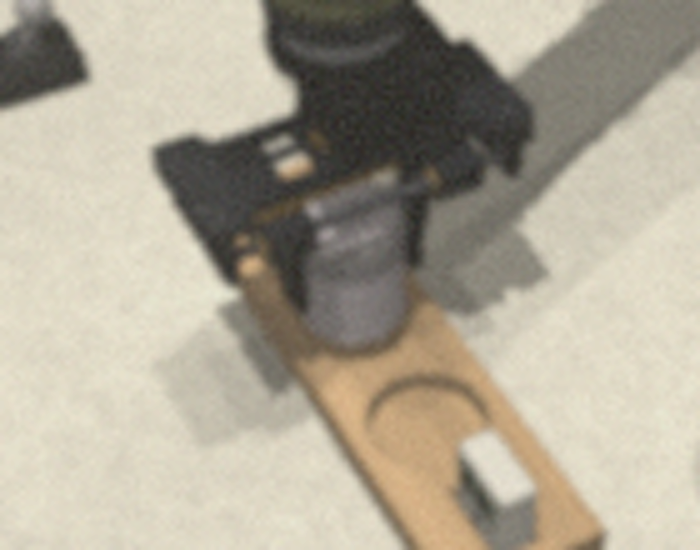

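The view shows tin_b just above the middle well, centred between the caddy's long edges, at about (355,340) in the crop. I'll lower it slowly and watch the force.

>>> drive_tool(angular=[[0,0,0],[0,0,0],[0,0,0],[0,0,0],[0,0,0]], delta_pos=[[0,0,0.3],[0,0,0.3],[0,0,0.3],[0,0,0.2],[0,0,0]], gripper=[5.5,5.5,5.5,5.5,5.5])

```text
time_s: 13.0
tool_pos: [0.5742, -0.0364, 0.0531]
tool_rot: [-180.0, 0.0, 81.2]
force: [-0.0, 0.2, -1.1]
grip_width: 0.0617
grasp_force: 12.0
```

>>> drive_tool(angular=[[0,0,0],[0,0,0],[0,0,0],[0,0,0],[0,0,0]], delta_pos=[[0,0,0.3],[0,0,0.3],[0,0,0.15],[0,0,0],[0,0,0]], gripper=[5.5,5.5,5.5,5.5,5.5])

```text
time_s: 13.5
tool_pos: [0.5746, -0.0365, 0.046]
tool_rot: [180.0, 0.0, 81.2]
force: [-0.9, -0.1, -1.5]
grip_width: 0.0615
grasp_force: 12.0
```

>>> drive_tool(angular=[[0,0,0],[0,0,0],[0,0,0],[0,0,0],[0,0,0],[0,0,0],[0,0,0],[0,0,0],[0,0,0],[0,0,0],[0,0,0]], delta_pos=[[0,0,0.12],[0,0,0],[0,0,0],[0,0,0],[0,0,0],[0,0,0],[0,0,-1],[0,0,-3],[0,0,-4],[0,0,-3],[0,0,0]], gripper=[5.5,5.5,6.5,7.5,8.7,8.7,8.7,8.7,8.7,8.7,8.7])

```text
time_s: 14.6
tool_pos: [0.5779, -0.0361, 0.1605]
tool_rot: [179.5, 0.0, 81.2]
force: [0.6, -0.1, 0.5]
grip_width: 0.0868
grasp_force: 0.0
```

>>> drive_tool(angular=[[0,0,0],[0,0,0],[0,0,0],[0,0,0],[0,0,0],[0,0,0],[0,0,0],[0,0,0]], delta_pos=[[3.23,-2.52,0],[3.23,-2.52,0],[3.23,-2.52,0],[3.23,-2.52,0],[3.23,-2.52,0],[3.23,-2.52,0],[0,0,0],[0,0,0]], gripper=[8.7,8.7,8.7,8.7,8.7,8.7,8.7,8.7])

```text
time_s: 15.4
tool_pos: [0.4542, 0.1787, 0.1548]
tool_rot: [180.0, 0.1, 81.4]
force: [0.0, -0.4, -1.0]
grip_width: 0.0869
grasp_force: 0.0
```

```bash
python3 go.py "[.455,.178,.037]"
python3 - <<'E'
from m import *
for n in('scene','top'):
    p=eyes.read_camera(n)
    for m,pp in masks(p,'tin_a',.2):
        c0,_=mc(m)
        for z in(0,.008):
            g=atz(p,c0,.036); r=least_squares(lambda v:cen(hull(p,cyl(v[0],v[1],z)))[0]-c0,g[:2]); print(n,z,r.x.round(4),round(pp,2))
E
```

```text
t 15.4 [0.4542 0.1787 0.1548] [1.7997e+02 6.0000e-02 8.1380e+01] F [ 0.02 -0.35 -0.97] w 0.0869 g 0.0
[.455,.178,.037] [-0.04  0.08 11.78]
scene 0 [0.4541 0.1768] 0.88
scene 0.008 [0.4596 0.1807] 0.88
scene 0 [ 0.5689 -0.0459] 0.88
scene 0.008 [ 0.5731 -0.0396] 0.88
scene 0 [ 0.4434 -0.2446] 0.56
scene 0.008 [ 0.449  -0.2361] 0.56
top 0 [ 0.4456 -0.2462] 0.68
top 0.008 [ 0.445  -0.2448] 0.68
top 0 [ 0.5792 -0.0371] 0.63
top 0.008 [ 0.5779 -0.0369] 0.63
```

Tin_b fits at a base height of 8 mm in both views, so it is seated. Next I'll grasp and weigh tin_a.

>>> drive_tool(angular=[[0,0,0],[0,0,0],[0,0,0],[0,0,0],[0,0,0],[0,0,0],[0,0,0],[0,0,0],[0,0,0],[0,0,0],[0,0,0],[0,0,0]], delta_pos=[[0,0.1,3],[0,0,3],[0,0,2.7],[0,0,2],[0,0,1],[0,0,0],[0,0,0],[0,0,0],[0,0,0],[0,0,0],[0,0,0],[0,0,0]], gripper=[8.7,8.7,8.7,8.7,8.7,8.7,5.5,5.5,5.5,5.5,5.5,5.5], squeeze=12)

```text
time_s: 16.8
tool_pos: [0.4561, 0.1782, 0.0384]
tool_rot: [179.9, 0.0, 81.2]
force: [-1.2, -0.5, 4.9]
grip_width: 0.0617
grasp_force: 12.0
```

>>> drive_tool(angular=[[0,0,0],[0,0,0],[0,0,0],[0,0,0],[0,0,0],[0,0,0],[0,0,0],[0,0,0],[0,0,0],[0,0,0],[0,0,0]], delta_pos=[[0,0,-0.5],[0,0,-1.5],[0,0,-3],[0,0,-3],[0,0,-3],[0,0,-1],[0,0,0],[0,0,0],[0,0,0],[0,0,0],[0,0,0]], gripper=[5.5,5.5,5.5,5.5,5.5,5.5,5.5,5.5,5.5,5.5,5.5])

```text
time_s: 17.9
tool_pos: [0.4552, 0.178, 0.157]
tool_rot: [-179.9, 0.0, 81.2]
force: [0.1, 1.1, -1.6]
grip_width: 0.0619
grasp_force: 12.0
```

>>> drive_tool(angular=[[0,0,0],[0,0,0]], delta_pos=[[0,0,0],[0,0,0]], gripper=[5.5,5.5])

```text
time_s: 18.1
tool_pos: [0.4556, 0.1781, 0.1576]
tool_rot: [-180.0, 0.0, 81.2]
force: [-0.4, 0.9, -0.9]
grip_width: 0.0616
grasp_force: 12.0
```

```bash
python3 go.py "[.5615,-.1212,.157]"
```

```text
t 18.1 [0.4556 0.1781 0.1576] [-179.97    0.     81.23] F [-0.43  0.89 -0.9 ] w 0.0616 g 12.0
[.5615,-.1212,.157] [-27.96  15.03   0.05]
```

Tin_a reads about 1.2 N, so it is light too. I'll carry it to hole0.

>>> drive_tool(angular=[[0,0,0],[0,0,0],[0,0,0],[0,0,0],[0,0,0],[0,0,0],[0,0,0],[0,0,0],[0,0,0],[0,0,0],[0,0,0],[0,0,0],[0,0,0],[0,0,0],[0,0,0]], delta_pos=[[-3.5,1.88,0],[-3.5,1.88,0],[-3.5,1.88,0],[-3.5,1.88,0],[-3.5,1.88,0],[-3.5,1.88,0],[-3.5,1.88,0],[-3.5,1.88,0],[0,0,0],[0,0,3],[0,0,3],[0,0,2],[0,0,1],[0,0,0],[0,0,0]], gripper=[5.5,5.5,5.5,5.5,5.5,5.5,5.5,5.5,5.5,5.5,5.5,5.5,5.5,5.5,5.5])

```text
time_s: 19.6
tool_pos: [0.5623, -0.1215, 0.0687]
tool_rot: [179.9, -0.0, 81.2]
force: [0.1, 0.7, -0.0]
grip_width: 0.0615
grasp_force: 12.0
```

```bash
python3 go.py "[.5615,-.1212,.0665]"; python3 c.py .038 pics/p2.png
```

```text
t 19.6 [ 0.5623 -0.1215  0.0687] [179.93  -0.    81.23] F [ 0.13  0.68 -0.04] w 0.0615 g 12.0
[.5615,-.1212,.0665] [ 0.02 -0.09  0.22]
[ 0.5623 -0.1215  0.0687] [ 0.13  0.68 -0.04] base 0.030696016185506943
[230.9 191.9] 597.0 0.88 [217.3 169.4]
[218.  169.2] 484.0 0.68 [217.3 169.4]
[242.9 221.3] 2093.0 0.49 [217.3 169.4]
```

View pics/p2.png

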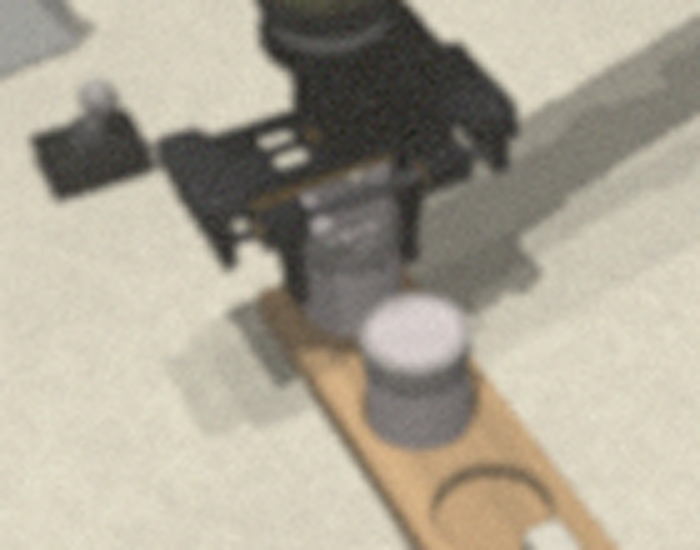

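Tin_b stands upright and seated in the middle well at about (415,370) in the crop. Tin_a hangs above the end well at about (350,300), and the switch is well clear. I'll lower tin_a.

>>> drive_tool(angular=[[0,0,0],[0,0,0],[0,0,0],[0,0,0],[0,0,0],[0,0,0]], delta_pos=[[0,-0.03,0.3],[0,0,0.3],[0,0,0.3],[0,0,0.3],[0,0,0.2],[0,0,0]], gripper=[5.5,5.5,5.5,5.5,5.5,5.5])

```text
time_s: 20.3
tool_pos: [0.5611, -0.1215, 0.0534]
tool_rot: [-180.0, -0.0, 81.2]
force: [0.3, 0.6, -1.5]
grip_width: 0.0617
grasp_force: 12.0
```

>>> drive_tool(angular=[[0,0,0],[0,0,0],[0,0,0],[0,0,0],[0,0,0]], delta_pos=[[0,0,0.3],[0,0,0.3],[0,0,0.1],[0,0,0],[0,0,0]], gripper=[5.5,5.5,5.5,5.5,5.5])

```text
time_s: 20.8
tool_pos: [0.5613, -0.1216, 0.0468]
tool_rot: [-180.0, 0.0, 81.2]
force: [0.4, -0.0, -1.0]
grip_width: 0.062
grasp_force: 12.0
```

>>> drive_tool(angular=[[0,0,0],[0,0,0],[0,0,0],[0,0,0],[0,0,0],[0,0,0],[0,0,0],[0,0,0],[0,0,0],[0,0,0],[0,0,0],[0,0,0]], delta_pos=[[0,0,0.05],[0,0,0],[0,0,0],[0,0,0],[0,0,0],[0,0,0],[0,0,-1],[0,0,-3],[0,0,-4],[0,0,-3],[0,0,0],[0,0,0]], gripper=[5.5,5.5,6.5,7.5,8.7,8.7,8.7,8.7,8.7,8.7,8.7,8.7])

```text
time_s: 22.0
tool_pos: [0.5618, -0.1217, 0.1575]
tool_rot: [179.9, 0.0, 81.2]
force: [-0.3, 0.4, -0.4]
grip_width: 0.0871
grasp_force: 0.0
```

```bash
python3 go.py "[.4447,-.2474,.16]"
python3 - <<'E'
from m import *
for n in('scene','top'):
    p=eyes.read_camera(n)
    for m,pp in masks(p,'tin_a',.2):
        c0,_=mc(m)
        for z in(0,.008):
            g=atz(p,c0,.036); r=least_squares(lambda v:cen(hull(p,cyl(v[0],v[1],z)))[0]-c0,g[:2]); print(n,z,r.x.round(4),round(pp,2))
E
```

```text
t 22.0 [ 0.5618 -0.1217  0.1575] [1.7989e+02 5.0000e-02 8.1230e+01] F [-0.29  0.41 -0.42] w 0.0871 g 0.0
[.4447,-.2474,.16] [-14.21  -9.65  -0.26]
scene 0 [ 0.5691 -0.0454] 0.94
scene 0.008 [ 0.5733 -0.0391] 0.94
scene 0 [ 0.5545 -0.1382] 0.74
scene 0.008 [ 0.5589 -0.1308] 0.74
scene 0 [ 0.4558 -0.2406] 0.54
scene 0.008 [ 0.4612 -0.2322] 0.54
top 0 [ 0.5787 -0.0366] 0.64
top 0.008 [ 0.5774 -0.0363] 0.64
top 0 [ 0.4483 -0.2719] 0.52
top 0.008 [ 0.4477 -0.2703] 0.52
```

>>> drive_tool(angular=[[0,0,0],[0,0,0],[0,0,0],[0,0,0],[0,0,0],[0,0,0],[0,0,0],[0,0,0],[0,0,0],[0,0,0],[0,0,0],[0,0,0],[0,0,0],[0,0,0],[0,0,0],[0,0,0],[0,0,0],[0,0,0],[0,0,0]], delta_pos=[[-2.84,-1.93,0],[-2.84,-1.93,0],[-2.84,-1.93,0],[-2.84,-1.93,0],[-2.84,-1.93,0],[0,0,0],[0,0,3],[0,0,3],[0,0,3],[0,0,2],[0,0,0.8],[0,0,0],[0,0,0],[0,0,0],[0,0,0],[0,0,0],[0,0,0],[0,0,0],[0,0,0]], gripper=[8.7,8.7,8.7,8.7,8.7,8.7,8.7,8.7,8.7,8.7,8.7,8.7,8.7,5.5,5.5,5.5,5.5,5.5,5.5], squeeze=22)

```text
time_s: 24.1
tool_pos: [0.444, -0.2474, 0.0387]
tool_rot: [-180.0, 0.0, 81.2]
force: [-3.0, 0.4, 5.7]
grip_width: 0.061
grasp_force: 22.0
```

>>> drive_tool(angular=[[0,0,0],[0,0,0],[0,0,0],[0,0,0],[0,0,0],[0,0,0],[0,0,0],[0,0,0],[0,0,0],[0,0,0],[0,0,0],[0,0,0],[0,0,0],[0,0,0],[0,0,0],[0,0,0]], delta_pos=[[0,0,-0.5],[0,0,-1.5],[0,0,-3],[0,0,-3],[0,0,-3],[0,0,-3],[0,0,-2],[0,0,-1],[0,0,0],[0,0,0],[0,0,0],[0,0,0],[0,0,0],[0,0,0],[0,0,0],[0,0,0]], gripper=[5.5,5.5,5.5,5.5,5.5,5.5,5.5,5.5,5.5,5.5,5.5,5.5,5.5,5.5,5.5,5.5])

```text
time_s: 25.7
tool_pos: [0.4443, -0.2472, 0.2083]
tool_rot: [-180.0, 0.0, 81.2]
force: [0.1, 0.0, -3.4]
grip_width: 0.0609
grasp_force: 22.0
```

```bash
python3 go.py
python3 - <<'E'
from m import *
for n in('scene','top'):
    p=eyes.read_camera(n)
    for m,pp in masks(p,'tin_a',.2):
        c0,a=mc(m)
        g=atz(p,c0,.036); r=least_squares(lambda v:cen(hull(p,cyl(v[0],v[1],.008)))[0]-c0,g[:2]); print(n,r.x.round(4),a,cen(hull(p,cyl(*r.x,.008)))[1],round(pp,2))
E
python3 look.py pics/l3.png >/dev/null
```

```text
t 25.7 [ 0.4443 -0.2472  0.2083] [-180.      0.     81.22] F [ 0.1   0.01 -3.44] w 0.0609 g 22.0
scene [ 0.5577 -0.1316] 463.0 576.0568911365699 0.81
scene [ 0.2947 -0.4695] 567.0 362.13428710133303 0.59
scene [ 0.5732 -0.0403] 611.0 632.8920099345269 0.56
top [ 0.5772 -0.0361] 322.0 351.0221815179102 0.92
top [ 0.5634 -0.1221] 343.0 356.7974111784715 0.81
top [ 0.4598 -0.2489] 85.0 371.11498650955036 0.58
```

View pics/l3.png

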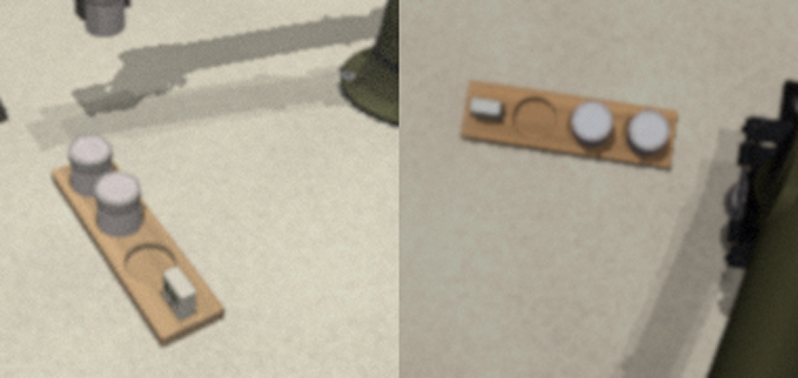

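Both light tins are seated upright in the end and middle wells. The hygrometer hasn't moved. The full tin is held upright, its base at about 0.17 m, weighing about 3.4 N. I'm handing in now.

```bash
python3 -c "
from cell import env
print(env.sign_off())"
```

```text
the job is handed in; nothing more can be done
None
```

Job handed in at about 26 s: by feel tin_c is the full one (about 3 N, the others 1.2–1.4 N) and is held upright about 17 cm above the board, with tin_b seated in hole1 and tin_a in hole0; no verdict was returned.

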